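# Sort carving blanks by pattern and set the bench magnifier

### The arm

A 6-joint arm with a two-finger parallel gripper is mounted at the origin on the work surface. World frame = base frame: x ahead of the robot, y to its left, z up, the work surface at z = 0. Lengths are in m, angles in degrees, forces in N, time in s.
With the tool pointing down it reaches from about 0.375 to 0.975 m from the base axis. Payload 3.8 kg.
Tool frame: the origin (TCP) lies on the centre line of the jaws, within the pads' length; the fingertips stand 14 mm ahead of it and the grasp point (between the pads) lies 5 mm behind it (tip_extent is the distance from the TCP to the fingertips, in m); z points along the fingers, y is the line along which they close (so a half turn about z gives the same grasp; the last joint's range is limited). The gripper opens to 85 mm and grips with 20 to 120 N. Pads are 22 mm wide; open, the fingers measure 114 mm over their backs; the gripper's body (76 mm by 85 mm) begins 54 mm behind the grasp point. The pads swing forward as they close: fully open they stand 13 mm farther back than shut.
Start: joints at [-78.547, 15.12, 91.902, -0, 72.978, -2.114], TCP at [0.158, -0.656, 0.245] pointing down, gripper open.
Joint ranges: [-150.88, 150.88], [-54.13, 125.18], [17.81, 147.31], [-75.09, 255.09], [0, 152.58], [-146.25, 146.25]. Speed limits (degrees/s): [147.25, 147.25, 180, 180, 180, 180].

### API

Orientations are given as a 3x3 rotation matrix whose columns are the frame's x, y, z axes.
In Python, from rig import * gives the robot as it stands.
- The arm moves only by the tool step_arm, never from a script. Its argument "increments" is a list of rows, each a list of 2 entries, a list of its own where there are three numbers: the shift along the tool's x, y, z in m, then the turn, a rotation vector about the tool's x, y, z in degrees. A call has 1 to 10 rows; each row is the pose to reach, as a shift and turn from the pose commanded when the call began, along the tool's axes at that moment; what a row does not reach only later rows make up. A row lasts 1/8 s, in which the tool goes at most 62.5 mm and 10.7 degrees, less where a joint would pass 70% of its speed; a pose out of reach is approached as far as the arm can. A call with a gripper value outside its range is refused whole. "hand" is the finger opening in m, from 0 to 0.0854, set as the call begins (left out, the last holds). The fingers move at their own pace and stop on an object; "grip_force" is the grip in N (left out, the last holds). Time passes only in rows, so rows that repeat a pose let the fingers close. It gives the time, the measured TCP pose, the force, the opening and the grip force at its end, in the units of the state.
- state(): the state, without advancing time (a new reading comes with each control period).
- camera(name): name is "side" or "top" or "wrist"; returns (picture, depth): 420x560x3 uint8, blue, green, red; 420x560 float32, m along the optical axis (not along the pixel's ray), 0 where there is no reading.
- calibration(name): a dict with "fx", "fy", "cx", "cy" (pixels), "origin" and "rotation" of the camera in the world. Camera axes: x right, y up, looking along -z (the intrinsics and any distortion apply to the point x, -y, -z); pixel columns grow to the right and rows downward; lengths in m; the calibration is good to about 2 mm. A picture is of the moment at which its call begins: read the wrist's pose just before it. calibration takes no time and is no camera call; for the wrist camera it gives the pose at the moment of the call.
- close_job(): hands the job in; it is judged then, once.
Trained networks look in the newest picture that a camera, given by its name, has taken for a name from the list of things; names that differ only in an ending like _2 or _b are one class to them, and where a whole thing is asked for, a point or a joint stands for the part that bears it (a point fixed in the world has none). Each returns a list of dicts, best first, with "score" (0 to 1); they miss things now and then, are a little off and sometimes report something else, mostly with a low value. They report only what shows in the picture. A call takes as long as a camera call. They do not tell look-alikes from the thing itself.
- search_frame(query, camera): "box" ([left, top, right, bottom] in pixels, round what is visible of it).
- regions_of(query, camera): "pixels" (420x560 bool, what is visible of it) and "box" ([left, top, right, bottom] in pixels, round what is visible of it).
- landmark_of(query, camera): "xy" ([column, row] in pixels: a listed point, or the origin of a listed thing).
The state is a dict: "clock": time; "q": joint angles; "qd": joint speeds; "joint_torque": joint torques, N m; "tool_pos": TCP position; "tcp_rot": TCP orientation; "ft_force": force on the tool from outside, world axes, zero at the start; "torque": the same for the moment, N m; "opening": opening from 0.0 (shut) to 1.0 (fully open); "grip_force": force on a finger pad.
Only numpy, scipy, OpenCV 4.12 (cv2) and the standard library are available. Lean on these libraries where they do the work, as an engineer would, in place of code of your own. Each camera call takes 0.05 s, during which the arm holds its last target. There are 200 camera calls.

### The job

First swing the bench magnifier to midway between the two trays, so that it hangs over neither. Then put every loose wooden blank into the tray whose screwed-down pattern has the same shape, each lying flat on the tray's floor, none on top of another. Last, swing the magnifier over the spoon tray so that its arm points straight at the middle of that tray's inner floor, and let go; leave the bottle, the jar and the chisel where they are.

Things in the scene. Friction and masses are not known exactly. Their poses are not given: they have to be found in the camera images.
- spoon1: a spoon blank of plain pale wood, 120 mm long, 24 mm thick: a straight stem 20 mm wide from x = -60 to +20 mm, and a round bowl end 48 mm across centred at x = +36 mm. Origin at mid-length and mid-thickness (12 mm above what it lies on), x along the stem towards the bowl, z up. About 50 g. It may be absent (None from the start)
- spoon2: a spoon blank of plain pale wood, 120 mm long, 24 mm thick: a straight stem 20 mm wide from x = -60 to +20 mm, and a round bowl end 48 mm across centred at x = +36 mm. Origin at mid-length and mid-thickness (12 mm above what it lies on), x along the stem towards the bowl, z up. About 50 g. It may be absent (None from the start)
- spoon3: a spoon blank of plain pale wood, 120 mm long, 24 mm thick: a straight stem 20 mm wide from x = -60 to +20 mm, and a round bowl end 48 mm across centred at x = +36 mm. Origin at mid-length and mid-thickness (12 mm above what it lies on), x along the stem towards the bowl, z up. About 50 g. It may be absent (None from the start)
- handle1: a handle blank of the same pale wood, 120 mm long: a straight bar 28 mm wide and 24 mm thick from x = -60 to +30 mm, then a narrow tenon 14 mm wide, 16 mm thick to x = +60 mm. Origin at mid-length and mid-thickness (12 mm above what it lies on), x along the bar towards the tenon, z up. About 60 g. It may be absent (None from the start)
- handle2: a handle blank of the same pale wood, 120 mm long: a straight bar 28 mm wide and 24 mm thick from x = -60 to +30 mm, then a narrow tenon 14 mm wide, 16 mm thick to x = +60 mm. Origin at mid-length and mid-thickness (12 mm above what it lies on), x along the bar towards the tenon, z up. About 60 g. It may be absent (None from the start)
- handle3: a handle blank of the same pale wood, 120 mm long: a straight bar 28 mm wide and 24 mm thick from x = -60 to +30 mm, then a narrow tenon 14 mm wide, 16 mm thick to x = +60 mm. Origin at mid-length and mid-thickness (12 mm above what it lies on), x along the bar towards the tenon, z up. About 60 g. It may be absent (None from the start)
- spoon_tray_mid (a point): fixed grey tray on the bench, left or right of the magnifier: middle of its inner floor, 6 mm above the bench. Floor 160 (x) by 220 mm (y), walls 6 mm thick and 25 mm above it. Beyond the far wall, at x = 86 to 150 mm, a deck of wall height carries the tray's pattern, a spoon blank screwed down crosswise with two dark screws (immovable, not a blank to sort; top 49 mm above the floor)
- handle_tray_mid (a point): fixed grey tray on the bench, left or right of the magnifier: middle of its inner floor, 6 mm above the bench. Floor 160 (x) by 220 mm (y), walls 6 mm thick and 25 mm above it. Beyond the far wall, at x = 86 to 150 mm, a deck of wall height carries the tray's pattern, a handle blank screwed down crosswise with two dark screws (immovable, not a blank to sort; top 49 mm above the floor)
- pivot (a point): the upright axis of the magnifier's swing arm, on its fixed post (foot 110 mm across) at the far side of the bench between the trays, 147 mm above the bench
- lens (a point): centre of the magnifier's round lens (100 mm across, 14 mm thick, 147 mm above the bench), 240 mm from the pivot on the straight arm. Its axes turn with the arm: x runs from the lens back to the pivot, y across the arm, z up. The lens hangs over a tray at the start and bars the way down to it
- grip (a point): top of the magnifier's grip: an upright round black peg 18 mm in diameter, its top 210 mm above the bench and 57 mm above the arm it stands on, at the outer end, just past the lens, 295 mm from the pivot
- magnifier (a joint): swing of the magnifier's arm about its upright axis, rad: at 0 it points about straight at the robot, positive swings it towards the robot's right (-y), range -1.3 to 1.3. Stiff with friction (about 1 N at the grip) and stays where it is released
- glue: a bystander: white bottle 130 mm tall, 52 mm across, at the left; origin under its centre
- wax_jar: a bystander: amber jar 75 mm tall, 68 mm across, at the right; origin under its centre
- chisel: a bystander: slim hand tool 200 mm long with a wooden handle, lying at the left; origin on its underside
Not all that is in view belongs to the job. What is shaped like the handle2 but blue, red or yellow is not meant.

How it is judged (in metres and radians):
On the way, in this order (a step that is already met when the one before it is completed fails the run):
1. the magnifier is swung to between the trays: lens centre more than 165 mm (seen from above) from the middle of either tray (horizontal distance between lens and spoon_tray_mid above 0.165 m and horizontal distance between lens and handle_tray_mid above 0.165 m), for 0.2 s.
2. every blank lies flat in the tray with its pattern (x of spoon1 in the frame of spoon_tray_mid between -0.075 and 0.075 m and y of spoon1 in the frame of spoon_tray_mid between -0.105 and 0.105 m and z of each of spoon1, spoon2, spoon3 in the frame of spoon_tray_mid below 0.022 m and angle between spoon1's own x axis and vertical between 1.45 and 1.69 rad and linear speed of each of spoon1, spoon2, spoon3, handle1, handle2, handle3 below 0.03 m/s and x of spoon2 in the frame of spoon_tray_mid between -0.075 and 0.075 m and y of spoon2 in the frame of spoon_tray_mid between -0.105 and 0.105 m and angle between spoon2's own x axis and vertical between 1.45 and 1.69 rad and x of spoon3 in the frame of spoon_tray_mid between -0.075 and 0.075 m and y of spoon3 in the frame of spoon_tray_mid between -0.105 and 0.105 m and angle between spoon3's own x axis and vertical between 1.45 and 1.69 rad and x of handle1 in the frame of handle_tray_mid between -0.075 and 0.075 m and y of handle1 in the frame of handle_tray_mid between -0.105 and 0.105 m and z of each of handle1, handle2, handle3 in the frame of handle_tray_mid below 0.022 m and angle between handle1's own x axis and vertical between 1.45 and 1.69 rad and x of handle2 in the frame of handle_tray_mid between -0.075 and 0.075 m and y of handle2 in the frame of handle_tray_mid between -0.105 and 0.105 m and angle between handle2's own x axis and vertical between 1.45 and 1.69 rad and x of handle3 in the frame of handle_tray_mid between -0.075 and 0.075 m and y of handle3 in the frame of handle_tray_mid between -0.105 and 0.105 m and angle between handle3's own x axis and vertical between 1.45 and 1.69 rad), for 0.2 s.
3. the magnifier's arm points at the middle of the spoon tray (y of spoon_tray_mid in the frame of lens between -0.018 and 0.018 m and x of spoon_tray_mid in the frame of lens below 0.05 m and velocity of joint magnifier between -0.05 and 0.05 rad/s), for 0.2 s.
At the end, for the whole second after the job is handed in: Every blank lies flat (7 degrees) and still on the floor of its own pattern's tray, its centre within 75 x 105 mm of the floor's middle and under 22 mm above it; the magnifier rests over the spoon tray, the middle of its floor within 18 mm sideways of the line of the arm (all of step 2 and all of step 3); the robot touches nothing.
It fails at once if the bottle is pushed more than 30 mm (distance of glue from where it was at the start of the episode above 0.03 m).
It fails at once if the jar is pushed more than 30 mm (distance of wax_jar from where it was at the start of the episode above 0.03 m).
It fails at once if the chisel is pushed more than 30 mm (distance of chisel from where it was at the start of the episode above 0.03 m).
Of spoon1, spoon2, spoon3, handle1, handle2, handle3 only 4 to 6 are there at a start; the rules pass over those that are not, and their reading is None.
At some moment in a run one of spoon1, spoon2, spoon3, handle1, handle2, handle3 may be knocked a few centimetres aside while the robot is not near it.
Once in a run the grip may slacken for a moment while it holds something.
It also fails if it takes over 208 s, if anything falls off the work surface, if the arm or the gripper's body presses on something with over 40 N, if the wrist force passes 120 N, or if a joint passes its speed limit or range.

## Working session

There is one attempt and no reset: what is moved stays moved. The work goes in short steps, Python scripts to look and compute and a tool call to move; the robot and the scene stay as the last step left them, time stands still between calls to the robot, and variables do not carry over. Pictures are saved under pics/ and viewed, at most 14 in all, crops included, and the job is handed in when it is done.

Besides the shell and the picture viewer there is one more tool, called after "Emit:" by a JSON object that holds its "api" and its "payload". step_arm: Moves the arm, as the interface text tells. Its arguments: {"type":"object","properties":{"increments":{"type":"array","items":{"type":"array"}},"hand":{"type":"number"},"grip_force":{"type":"number"}},"required":["increments"]}

```bash
mkdir -p pics; ls
cat > h.py <<'E'
from rig import *
import numpy as np, cv2
def backproj(c,u,v,depth=None,z=None):
    k=calibration(c); 
    d=np.array([(u-k["cx"])/k["fx"],-(v-k["cy"])/k["fy"],-1.0])
    R=np.array(k["rotation"]);o=np.array(k["origin"])
    w=R@d
    t=depth if depth is not None else (z-o[2])/w[2]
    return o+t*w
def cloud(c,dep):
    k=calibration(c);v,u=np.mgrid[:dep.shape[0],:dep.shape[1]]
    P=np.stack([(u-k["cx"])/k["fx"]*dep,-(v-k["cy"])/k["fy"]*dep,-dep],-1)
    return P@np.array(k["rotation"]).T+np.array(k["origin"])
E
python3 - <<'E'
from h import *
for c in ("top","side"):
    im,d=camera(c); cv2.imwrite(f"pics/{c}0.png",im); np.save(f"{c}0.npy",d)
    k=calibration(c); print(c,{a:np.round(b,3).tolist() for a,b in k.items()})
print(state()["clock"],np.round(state()["tcp_rot"],3).tolist())
E
```

```text
pics
top {'fx': 382.518, 'fy': 382.518, 'cx': 280.082, 'cy': 207.629, 'origin': [0.453, -0.012, 1.265], 'rotation': [[0.015, 0.997, -0.07], [-1.0, 0.014, -0.01], [-0.009, 0.07, 0.998]]}
side {'fx': 434.955, 'fy': 434.955, 'cx': 285.077, 'cy': 202.055, 'origin': [-0.171, 0.857, 0.811], 'rotation': [[-0.758, 0.325, -0.566], [-0.653, -0.387, 0.652], [-0.007, 0.863, 0.505]]}
0.1 [[0.972, 0.235, -0.0], [0.235, -0.972, 0.002], [0.0, -0.002, -1.0]]
```

View pics/top0.png

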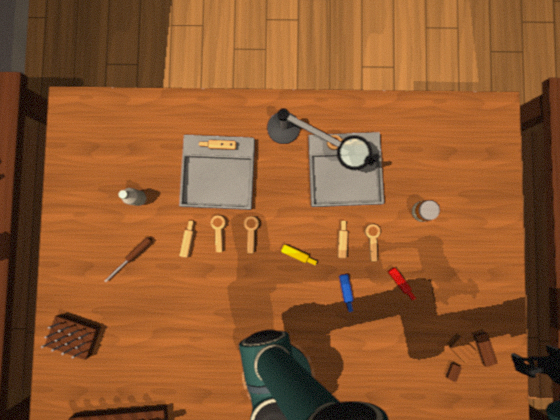

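View pics/side0.png

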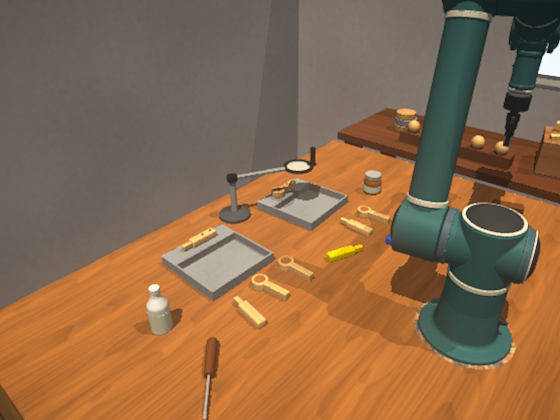

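Run:
```python
from h import *
im,d=camera("top")
P=cloud("top",d)
for q in ("spoon1","handle1"):
    for r in regions_of(q,"top"):
        m=r["pixels"]; print(q,round(r["score"],2),np.round(r["box"]).tolist(),m.sum(),np.round(np.median(P[m],0),3).tolist())
for q in ("spoon1","handle1","spoon_tray_mid","handle_tray_mid","pivot","lens","grip","glue","wax_jar","chisel"):
    for r in landmark_of(q,"top"):
        u,v=r["xy"]; print(q,round(r["score"],2),round(u),round(v),np.round(P[int(round(v)),int(round(u))],3).tolist())
```

```text
spoon1 0.93 [362.0, 224.0, 383.0, 261.0] 355 [0.449, -0.301, 0.022]
spoon1 0.7 [240.0, 216.0, 260.0, 253.0] 319 [0.469, 0.093, 0.021]
spoon1 0.64 [209.0, 213.0, 226.0, 251.0] 335 [0.471, 0.198, 0.021]
handle1 0.84 [279.0, 244.0, 317.0, 264.0] 298 [0.391, -0.057, 0.02]
handle1 0.78 [340.0, 223.0, 352.0, 258.0] 284 [0.431, -0.204, 0.021]
handle1 0.76 [337.0, 273.0, 357.0, 312.0] 303 [0.278, -0.217, 0.02]
handle1 0.66 [390.0, 266.0, 414.0, 299.0] 306 [0.31, -0.388, 0.02]
handle1 0.65 [176.0, 217.0, 195.0, 260.0] 329 [0.427, 0.3, 0.02]
spoon1 0.87 372 242 [0.433, -0.297, 0.025]
spoon1 0.83 216 234 [0.451, 0.207, 0.025]
spoon1 0.72 186 239 [0.434, 0.305, 0.02]
spoon1 0.54 250 234 [0.453, 0.097, 0.023]
handle1 0.83 342 291 [0.272, -0.205, 0.003]
handle1 0.8 297 254 [0.391, -0.057, 0.022]
handle1 0.79 342 242 [0.431, -0.201, 0.022]
handle1 0.63 186 238 [0.437, 0.304, 0.023]
handle1 0.19 248 235 [0.45, 0.103, 0.019]
spoon_tray_mid 0.74 344 176 [0.65, -0.211, 0.0]
handle_tray_mid 0.74 219 185 [0.614, 0.205, 0.001]
pivot 0.77 283 112 [0.814, -0.006, 0.157]
lens 0.78 356 148 [0.711, -0.223, 0.147]
grip 0.96 374 157 [0.672, -0.261, 0.209]
glue 0.58 217 232 [0.458, 0.204, 0.023]
glue 0.54 139 195 [0.571, 0.447, 0.065]
wax_jar 0.61 422 210 [0.535, -0.443, 0.071]
chisel 0.51 132 259 [0.366, 0.479, 0.019]
```

```bash
cat >> h.py <<'E'
def blanks(im,P):
    """pale wood pieces: centre (box mid), axis direction towards the bowl/tenon, width profile"""
    hsv=cv2.cvtColor(im,cv2.COLOR_BGR2HSV)
    k=calibration("top")
    out=[]
    n,l,s,c=cv2.connectedComponentsWithStats((((hsv[...,2]>165)&(hsv[...,1]>60)&(hsv[...,0]>10)&(hsv[...,0]<28))*1).astype(np.uint8))
    for i in range(1,n):
        if s[i,4]<150 or s[i,4]>900: continue
        v,u=np.where(l==i)
        zt=np.median(P[v,u][:,2])
        W=np.array([backproj("top",a,b,z=zt)[:2] for a,b in zip(u,v)])
        if not(0.3<W[:,0].mean()<0.85): continue
        m=W.mean(0);e=np.linalg.svd(W-m,full_matrices=False)[2][0]
        t=(W-m)@e;w=(W-m)@np.array([-e[1],e[0]])
        lo,hi=t.min(),t.max()
        L=hi-lo;wid=lambda a,b:np.ptp(w[(t>=lo+a*L)&(t<=lo+b*L)])
        print("px",np.round(c[i]).tolist(),"n",s[i,4],"ctr",np.round(m+e*(lo+hi)/2,3).tolist(),"z",round(zt,3),"yaw",round(np.degrees(np.arctan2(e[1],e[0])),1),"len",round(L,3),"w lo/mid/hi",np.round([wid(0,.2),wid(.4,.6),wid(.8,1)],3).tolist())
E
python3 - <<'E'
from h import *
im=cv2.imread("pics/top0.png");d=np.load("top0.npy");P=cloud("top",d)
blanks(im,P)
hsv=cv2.cvtColor(im,cv2.COLOR_BGR2HSV)
for x0,x1 in((170,265),(300,392)):
    m=np.zeros(d.shape,bool);m[125:215,x0:x1]=1
    m&=(hsv[...,1]<50)&(P[...,2]<0.045)&(P[...,2]>-.01)
    n,l,s,c=cv2.connectedComponentsWithStats(m.astype(np.uint8));i=1+np.argmax(s[1:,4])
    Q=P[l==i]; r=Q[(Q[:,2]>0.022)]; f=Q[Q[:,2]<0.012]
    W=np.array([backproj("top",a,b,z=.031)[:2] for b,a in zip(*np.where((l==i)))],np.float32)
    R=cv2.minAreaRect(W);bp=cv2.boxPoints(R)
    print("outline",np.round(R[0],3),np.round(R[1],3),round(R[2],1),np.round(bp,3).tolist())
    print("floor",len(f),np.round(np.percentile(f,[1,50,99],axis=0),3).tolist(),np.round(np.percentile(r[:,:2],[1,99],axis=0),3).tolist())
v=im[100:320,170:430];cv2.imwrite("pics/crop0.png",cv2.resize(v,None,fx=3,fy=2.7,interpolation=3))
E
```

```text
px [218.0, 144.0] n 281 ctr [0.741, 0.208] z 0.051 yaw -91.6 len 0.12 w lo/mid/hi [0.014, 0.027, 0.026]
px [250.0, 233.0] n 279 ctr [0.451, 0.097] z 0.021 yaw -179.8 len 0.12 w lo/mid/hi [0.046, 0.02, 0.017]Traceback (most recent call last):
  File "<stdin>", line 3, in <module>
  File "h.py", line 24, in blanks
    W=np.array([backproj("top",a,b,z=zt)[:2] for a,b in zip(u,v)])
                ~~~~~~~~^^^^^^^^^^^^^^^^
  File "h.py", line 4, in backproj
    k=calibration(c);
ValueError: time passes only in moves, steps and waits
```

```bash
sed -i 's/calibration(c)/cal(c)/; s/^    k=calibration("top")$//' h.py; sed -i '2a _K={}\ndef cal(c):\n    if c=="wrist": return calibration(c)\n    if c not in _K: _K[c]=calibration(c)\n    return _K[c]' h.py
cat > t.py <<'E'
from h import *
im=cv2.imread("pics/top0.png");d=np.load("top0.npy");P=cloud("top",d)
blanks(im,P)
hsv=cv2.cvtColor(im,cv2.COLOR_BGR2HSV)
for x0,x1 in((170,265),(300,392)):
    m=np.zeros(d.shape,bool);m[125:215,x0:x1]=1
    m&=(hsv[...,1]<50)&(P[...,2]<0.045)&(P[...,2]>-.01)
    n,l,s,c=cv2.connectedComponentsWithStats(m.astype(np.uint8));i=1+np.argmax(s[1:,4])
    Q=P[l==i]; r=Q[(Q[:,2]>0.022)]; f=Q[Q[:,2]<0.012]
    W=np.array([backproj("top",a,b,z=.031)[:2] for b,a in zip(*np.where((l==i)))],np.float32)
    R=cv2.minAreaRect(W);bp=cv2.boxPoints(R)
    print("outline",np.round(R[0],3),np.round(R[1],3),round(R[2],1),np.round(bp,3).tolist())
    print("floor",len(f),np.round(np.percentile(f,[1,50,99],axis=0),3).tolist(),np.round(np.percentile(r[:,:2],[1,99],axis=0),3).tolist())
v=im[100:320,170:430];cv2.imwrite("pics/crop0.png",cv2.resize(v,None,fx=3,fy=2.7,interpolation=3))
E
python3 t.py
```

```text
px [218.0, 144.0] n 281 ctr [0.741, 0.208] z 0.051 yaw -91.6 len 0.12 w lo/mid/hi [0.014, 0.027, 0.026]
px [250.0, 233.0] n 279 ctr [0.451, 0.097] z 0.021 yaw -179.8 len 0.12 w lo/mid/hi [0.046, 0.02, 0.017]
px [401.0, 258.0] n 753 ctr [0.38, -0.397] z -0.002 yaw -92.5 len 0.136 w lo/mid/hi [0.06, 0.075, 0.072]
outline [0.655 0.207] [0.23  0.234] 88.4 [[0.5350000262260437, 0.09600000083446503], [0.7689999938011169, 0.08900000154972076], [0.7749999761581421, 0.3190000057220459], [0.5419999957084656, 0.32600000500679016]]
floor 3129 [[0.548, 0.104, -0.002], [0.626, 0.211, 0.004], [0.705, 0.319, 0.01]] [[0.539, 0.092], [0.772, 0.323]]
outline [ 0.669 -0.211] [0.232 0.232] 3.0 [[0.546999990940094, -0.10100000351667404], [0.5590000152587891, -0.3319999873638153], [0.7910000085830688, -0.3199999928474426], [0.7789999842643738, -0.08900000154972076]]
floor 2667 [[0.562, -0.324, -0.002], [0.628, -0.201, 0.004], [0.713, -0.107, 0.01]] [[0.55, -0.329], [0.777, -0.093]]
```

View pics/crop0.png

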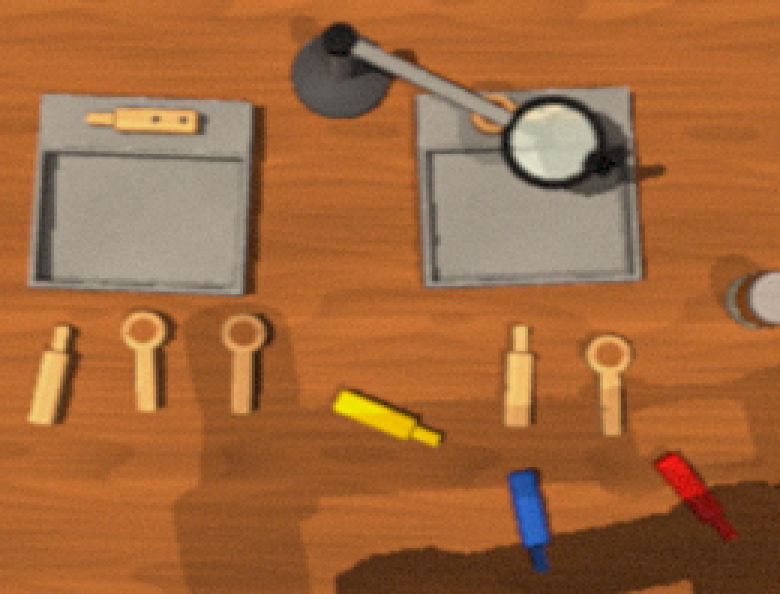

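```bash
cat >> h.py <<'E'
from scipy.spatial.transform import Rotation as Ro
def plan(x,y,z,yaw=0):
    s=state();R=np.array(s["tcp_rot"]);p=np.array(s["tool_pos"])
    T=Ro.from_euler("z",yaw,degrees=True).as_matrix()@np.diag([1,-1,-1.])
    print("shift",np.round(R.T@(np.array([x,y,z])-p),4).tolist(),"turn",np.round(Ro.from_matrix(R.T@T).as_rotvec(degrees=True),2).tolist())
E
python3 - <<'E'
from h import *
P=cloud("top",np.load("top0.npy")).reshape(-1,3)
def sel(x,y,r,z0,z1):
    q=P[(np.hypot(P[:,0]-x,P[:,1]-y)<r)&(P[:,2]>z0)&(P[:,2]<z1)];print(len(q),np.round(np.median(q,0),4).tolist(),np.round((q.min(0)+q.max(0))/2,4).tolist())
sel(.672,-.261,.03,.195,.23); sel(.71,-.22,.055,.14,.16); sel(.814,-.006,.05,.13,.19)
plan(.672,-.261,.29,0)
E
```

```text
37 [0.6722, -0.2656, 0.2073] [0.6726, -0.2656, 0.2033]
886 [0.7034, -0.2181, 0.147] [0.7037, -0.2183, 0.1497]
187 [0.8028, -0.0143, 0.153] [0.8054, -0.0206, 0.1482]
shift [0.592, -0.2636, -0.0447] turn [0.0, -0.0, 13.57]
```

Emit:
{"api": "step_arm", "payload": {"increments": [[[0.1,-0.05,-0.045],[0,0,5]],[[0.3,-0.13,-0.045],[0,0,10]],[[0.591,-0.2592,-0.045],[0,0,13.57]],[[0.591,-0.2592,-0.045],[0,0,13.57]],[[0.591,-0.2592,-0.045],[0,0,13.57]],[[0.591,-0.2592,-0.045],[0,0,13.57]],[[0.591,-0.2592,-0.045],[0,0,13.57]],[[0.591,-0.2592,-0.045],[0,0,13.57]],[[0.591,-0.2592,-0.045],[0,0,13.57]],[[0.591,-0.2592,-0.045],[0,0,13.57]]], "hand": 0.0854, "grip_force": 40}}

```text
clock: 2.0
tool_pos: [0.6533, -0.2795, 0.2898]
tcp_rot: [[1.0, 0.0, 0.0], [0.0, -1.0, -0.0], [0.0, 0.0, -1.0]]
ft_force: [-0.3, -1.1, 0.7]
opening: 1.0
grip_force: 0.0
```

```bash
python3 -c "
from h import *
plan(.6725,-.2655,.29);plan(.6725,-.2655,.192)"
```

```text
shift [0.0192, -0.014, -0.0002] turn [0.03, -0.03, 0.0]
shift [0.0191, -0.014, 0.0978] turn [0.03, -0.03, 0.0]
```

Emit:
{"api": "step_arm", "payload": {"increments": [[[0.019,-0.014,0],[0,0,0]],[[0.019,-0.014,0.045],[0,0,0]],[[0.019,-0.014,0.098],[0,0,0]],[[0.019,-0.014,0.098],[0,0,0]],[[0.019,-0.014,0.098],[0,0,0]]]}}

```text
clock: 2.62
tool_pos: [0.6712, -0.2677, 0.1932]
tcp_rot: [[1.0, -0.001, 0.001], [-0.001, -1.0, -0.001], [0.001, 0.001, -1.0]]
ft_force: [-0.9, -0.6, 0.9]
opening: 1.002
grip_force: 0.0
```

Emit:
{"api": "step_arm", "payload": {"increments": [[[0,0,0],[0,0,0]],[[0,0,0],[0,0,0]],[[0,0,0],[0,0,0]],[[0,0,0],[0,0,0]],[[0,0,0],[0,0,0]],[[0,0,0],[0,0,0]]], "hand": 0.0, "grip_force": 40}}

```text
clock: 3.38
tool_pos: [0.672, -0.2654, 0.1927]
tcp_rot: [[1.0, 0.0, 0.003], [0.0, -1.0, 0.002], [0.003, -0.002, -1.0]]
ft_force: [1.7, 4.7, 3.4]
opening: 0.196
grip_force: 39.8
```

```bash
cat >> h.py <<'E'
def arc(th1,n,piv=(.814,-.006)):
    s=state();p=np.array(s["tool_pos"]);piv=np.array(piv);d=p[:2]-piv
    r=np.hypot(*d);t0=np.arctan2(-d[1],-d[0]);print("r",r,"th",t0)
    for t in np.linspace(t0,th1,n+1)[1:]:
        q=piv-r*np.array([np.cos(t),np.sin(t)])-p[:2];print([round(q[0],3),round(-q[1],3)],end=",")
    print()
E
python3 -c "
from h import *
arc(0,16)"
```

```text
r 0.2957630534865396 th 1.070001489129629
[np.float64(-0.017), np.float64(-0.01)],[np.float64(-0.033), np.float64(-0.021)],[np.float64(-0.049), np.float64(-0.034)],[np.float64(-0.064), np.float64(-0.047)],[np.float64(-0.077), np.float64(-0.061)],[np.float64(-0.09), np.float64(-0.076)],[np.float64(-0.102), np.float64(-0.092)],[np.float64(-0.112), np.float64(-0.109)],[np.float64(-0.122), np.float64(-0.126)],[np.float64(-0.13), np.float64(-0.144)],[np.float64(-0.137), np.float64(-0.162)],[np.float64(-0.143), np.float64(-0.181)],[np.float64(-0.148), np.float64(-0.201)],[np.float64(-0.151), np.float64(-0.22)],[np.float64(-0.153), np.float64(-0.24)],[np.float64(-0.154), np.float64(-0.259)],
```

Emit:
{"api": "step_arm", "payload": {"increments": [[[-0.017,-0.01,0],[0,0,0]],[[-0.033,-0.021,0],[0,0,0]],[[-0.049,-0.034,0],[0,0,0]],[[-0.064,-0.047,0],[0,0,0]],[[-0.077,-0.061,0],[0,0,0]],[[-0.09,-0.076,0],[0,0,0]],[[-0.102,-0.092,0],[0,0,0]],[[-0.112,-0.109,0],[0,0,0]]]}}

```text
clock: 4.38
tool_pos: [0.5553, -0.1613, 0.1926]
tcp_rot: [[1.0, -0.001, -0.006], [-0.001, -1.0, -0.007], [-0.006, 0.007, -1.0]]
ft_force: [-12.7, -11.2, 9.0]
opening: 0.199
grip_force: 41.0
```

Emit:
{"api": "step_arm", "payload": {"increments": [[[-0.01,-0.017,0],[0,0,0]],[[-0.018,-0.035,0],[0,0,0]],[[-0.025,-0.053,0],[0,0,0]],[[-0.031,-0.072,0],[0,0,0]],[[-0.036,-0.092,0],[0,0,0]],[[-0.039,-0.111,0],[0,0,0]],[[-0.041,-0.131,0],[0,0,0]],[[-0.042,-0.15,0],[0,0,0]],[[-0.042,-0.15,0],[0,0,0]]]}}

```text
clock: 5.5
tool_pos: [0.5144, -0.0072, 0.1924]
tcp_rot: [[1.0, 0.001, -0.005], [0.001, -1.0, -0.0], [-0.005, 0.0, -1.0]]
ft_force: [-10.1, -0.5, 10.0]
opening: 0.2
grip_force: 41.0
```

Emit:
{"api": "step_arm", "payload": {"increments": [[[0,0,0],[0,0,0]],[[0,0,0],[0,0,0]],[[0,0,0],[0,0,0]],[[0,0,-0.04],[0,0,0]],[[0,0,-0.1],[0,0,0]],[[-0.06,0,-0.12],[0,0,0]],[[-0.12,0,-0.12],[0,0,0]],[[-0.12,0,-0.12],[0,0,0]]], "hand": 0.0854}}

```text
clock: 6.5
tool_pos: [0.3936, -0.0079, 0.3114]
tcp_rot: [[1.0, -0.001, 0.0], [-0.001, -1.0, -0.0], [0.0, 0.0, -1.0]]
ft_force: [-0.3, -0.4, -0.5]
opening: 1.006
grip_force: 0.0
```

```bash
cat >> h.py <<'E'
def look():
    im,d=camera("top");P=cloud("top",d);s=[]
    for q in ("spoon1","handle1"):
        for r in regions_of(q,"top"):
            v,u=np.where(r["pixels"]);c=np.median(P[v,u],0)
            sat=np.median(cv2.cvtColor(im,cv2.COLOR_BGR2HSV)[v,u],0)
            W=np.array([backproj("top",a,b,z=max(c[2],.02))[:2] for a,b in zip(u,v)],np.float32)
            R=cv2.minAreaRect(W);b=cv2.boxPoints(R)
            e0,e1=b[1]-b[0],b[2]-b[1];e=e0 if np.hypot(*e0)>np.hypot(*e1) else e1
            yaw=(np.degrees(np.arctan2(e[1],e[0]))+90)%180-90
            e=np.array([np.cos(np.radians(yaw)),np.sin(np.radians(yaw))]);t=(W-R[0])@e;w=(W-R[0])@[-e[1],e[0]]
            pw=[round(float(np.ptp(w[(t>a)&(t<=a+.03)])) if ((t>a)&(t<=a+.03)).any() else 0,3) for a in (-.06,-.03,0,.03)]
            print(q,round(r["score"],2),"px",round(u.mean()),round(v.mean()),"n",len(u),"hsv",sat.astype(int).tolist(),"ctr",np.round(R[0],3).tolist(),"z",round(float(c[2]),3),"yaw",round(float(yaw),1),"size",np.round(R[1],3).tolist(),"w(-60..60)",pw)
    return im,P
E
python3 -c "
from h import *
im,P=look();cv2.imwrite('pics/t1.png',im)
for r in landmark_of('lens','top'): print('lens',r['score'],backproj('top',*r['xy'],z=.147))
for r in landmark_of('grip','top'): print('grip',r['score'],backproj('top',*r['xy'],z=.21))
print(state()['clock'])
"
```

```text
spoon1 0.91 px 373 240 n 362 hsv [15, 154, 126] ctr [0.433, -0.299] z 0.021 yaw -0.1 size [0.045, 0.116] w(-60..60) [0.023, 0.023, 0.045, 0.045]
spoon1 0.68 px 251 227 n 220 hsv [16, 152, 223] ctr [0.469, 0.095] z 0.022 yaw 1.1 size [0.078, 0.042] w(-60..60) [0.013, 0.023, 0.042, 0.033]
spoon1 0.53 px 343 240 n 252 hsv [15, 150, 137] ctr [0.441, -0.206] z 0.021 yaw -4.2 size [0.027, 0.111] w(-60..60) [0.025, 0.027, 0.025, 0.018]
spoon1 0.52 px 218 230 n 320 hsv [15, 156, 204] ctr [0.455, 0.201] z 0.021 yaw 1.4 size [0.117, 0.046] w(-60..60) [0.019, 0.02, 0.046, 0.046]
spoon1 0.37 px 187 241 n 317 hsv [18, 142, 237] ctr [0.434, 0.299] z 0.02 yaw -10.8 size [0.032, 0.12] w(-60..60) [0.032, 0.032, 0.031, 0.02]
spoon1 0.22 px 346 169 n 5185 hsv [17, 41, 163] ctr [0.671, -0.213] z 0.006 yaw 2.9 size [0.24, 0.236] w(-60..60) [0.234, 0.236, 0.234, 0.236]
handle1 0.79 px 401 281 n 345 hsv [2, 231, 229] ctr [0.304, -0.393] z 0.02 yaw 38.9 size [0.119, 0.036] w(-60..60) [0.023, 0.035, 0.036, 0.035]
handle1 0.76 px 343 241 n 303 hsv [15, 150, 137] ctr [0.441, -0.203] z 0.02 yaw 0.1 size [0.116, 0.029] w(-60..60) [0.026, 0.029, 0.026, 0.019]
handle1 0.66 px 347 290 n 299 hsv [109, 193, 168] ctr [0.272, -0.218] z 0.021 yaw 11.6 size [0.117, 0.03] w(-60..60) [0.019, 0.029, 0.03, 0.03]
handle1 0.63 px 187 241 n 324 hsv [18, 143, 236] ctr [0.434, 0.299] z 0.02 yaw -12.3 size [0.033, 0.121] w(-60..60) [0.033, 0.032, 0.031, 0.02]
lens 0.92 [ 0.56657982 -0.01371848  0.147     ]
grip 0.89 [ 0.52455722 -0.00637223  0.21      ]
6.75
```

Emit:
{"api": "step_arm", "payload": {"increments": [[[0.04,0.06,0],[0,0,0]],[[0.04,0.29,0.12],[0,0,0]],[[0.04,0.29,0.12],[0,0,0]],[[0.04,0.29,0.12],[0,0,0]],[[0.04,0.29,0.17],[0,0,0]],[[0.04,0.29,0.2],[0,0,0]],[[0.04,0.291,0.25],[0,0,0]],[[0.04,0.291,0.292],[0,0,0]],[[0.04,0.291,0.292],[0,0,0]],[[0.04,0.291,0.292],[0,0,0]]], "hand": 0.06}}

```text
clock: 8.0
tool_pos: [0.4381, -0.2997, 0.0202]
tcp_rot: [[1.0, 0.0, 0.001], [0.0, -1.0, -0.001], [0.001, 0.001, -1.0]]
ft_force: [0.7, -0.1, 0.8]
opening: 0.7
grip_force: 0.0
```

Emit:
{"api": "step_arm", "payload": {"increments": [[[0,0,0],[0,0,0]],[[0,0,0],[0,0,0]],[[0,0,0],[0,0,0]],[[0,0,0],[0,0,0]],[[0,0,0],[0,0,0]],[[0,0,-0.02],[0,0,0]],[[0,0,-0.07],[0,0,0]],[[0,0,-0.12],[0,0,0]],[[0,0,-0.12],[0,0,0]]], "hand": 0.0, "grip_force": 50}}

```text
clock: 9.12
tool_pos: [0.44, -0.3012, 0.1453]
tcp_rot: [[1.0, 0.0, 0.009], [0.0, -1.0, -0.007], [0.009, 0.007, -1.0]]
ft_force: [0.6, -1.1, -0.8]
opening: 0.221
grip_force: 49.6
```

Emit:
{"api": "step_arm", "payload": {"increments": [[[0.05,-0.005,0],[0,0,0]],[[0.11,-0.01,0],[0,0,0]],[[0.17,-0.015,0],[0,0,0]],[[0.205,-0.018,0],[0,0,0]],[[0.205,-0.018,0],[0,0,0]],[[0.205,-0.018,0.05],[0,0,0]],[[0.205,-0.018,0.095],[0,0,0]],[[0.205,-0.018,0.113],[0,0,0]],[[0.205,-0.018,0.113],[0,0,0]],[[0.205,-0.018,0.113],[0,0,0]]]}}

```text
clock: 10.38
tool_pos: [0.641, -0.281, 0.0268]
tcp_rot: [[1.0, -0.0, -0.0], [-0.0, -1.0, 0.0], [-0.0, -0.0, -1.0]]
ft_force: [-1.2, -0.1, 0.3]
opening: 0.225
grip_force: 52.2
```

```bash
python3 -c "
from h import *
s=state();print(s['tool_pos'],s['ft_force'],s['opening'],s['clock'])
im,d=camera('wrist');cv2.imwrite('pics/w1.png',im)"
```

```text
[ 0.64095137 -0.28103023  0.02679329] [-1.17258578 -0.11136878  0.2670277 ] 0.22521418028540272 10.375
```

View pics/w1.png

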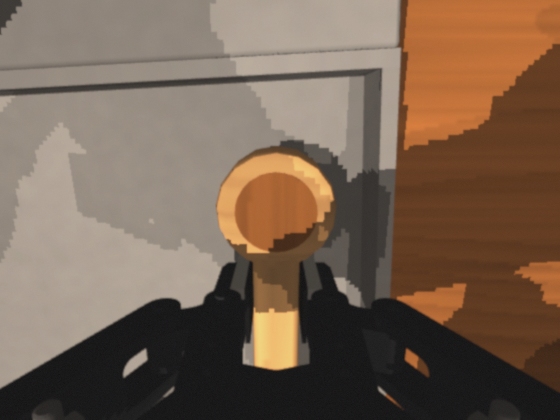

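Emit:
{"api": "step_arm", "payload": {"increments": [[[0,0,0],[0,0,0]],[[0,0,0],[0,0,0]],[[0,0,0],[0,0,0]],[[0,0,-0.02],[0,0,0]],[[0,0,-0.08],[0,0,0]],[[0,0,-0.14],[0,0,0]],[[0.0,0,-0.14],[0,0,0]]], "hand": 0.034}}

```text
clock: 11.3
tool_pos: [0.6467, -0.2831, 0.1769]
tcp_rot: [[1.0, -0.0, 0.014], [0.0, -1.0, -0.007], [0.014, 0.007, -1.0]]
ft_force: [-0.0, -1.2, 1.1]
opening: 0.396
grip_force: 0.0
```

```bash
python3 -c "
from h import *
look();s=state();print(s['tool_pos'],s['opening'],s['clock']);plan(.431,-.204,.14);plan(.431,-.204,.0195)"
```

```text
spoon1 0.72 px 218 229 n 319 hsv [15, 155, 208] ctr [0.456, 0.201] z 0.022 yaw 1.4 size [0.114, 0.046] w(-60..60) [0.019, 0.016, 0.046, 0.046]
spoon1 0.69 px 251 232 n 266 hsv [15, 154, 219] ctr [0.453, 0.092] z 0.021 yaw 1.1 size [0.11, 0.036] w(-60..60) [0.019, 0.02, 0.036, 0.036]
spoon1 0.53 px 365 178 n 195 hsv [17, 143, 234] ctr [0.638, -0.28] z 0.026 yaw 12.2 size [0.096, 0.037] w(-60..60) [0.02, 0.026, 0.037, 0.017]
handle1 0.8 px 187 241 n 284 hsv [18, 141, 242] ctr [0.434, 0.3] z 0.02 yaw -9.7 size [0.031, 0.114] w(-60..60) [0.031, 0.031, 0.029, 0.017]
handle1 0.7 px 343 241 n 295 hsv [19, 139, 244] ctr [0.441, -0.203] z 0.02 yaw 0.1 size [0.116, 0.029] w(-60..60) [0.026, 0.029, 0.026, 0.016]
handle1 0.56 px 298 255 n 265 hsv [29, 255, 244] ctr [0.387, -0.064] z 0.021 yaw 66.5 size [0.115, 0.028] w(-60..60) [0.016, 0.028, 0.028, 0.027]
[ 0.64170507 -0.28077274  0.16734667] 0.3972877677686084 11.45
shift [-0.2107, -0.0768, 0.0272] turn [0.02, -0.04, -0.0]
shift [-0.2108, -0.0768, 0.1477] turn [0.02, -0.04, -0.0]
```

Emit:
{"api": "step_arm", "payload": {"increments": [[[-0.06,-0.02,0],[0,0,0]],[[-0.12,-0.045,0.02],[0,0,0]],[[-0.17,-0.065,0.027],[0,0,0]],[[-0.211,-0.077,0.04],[0,0,0]],[[-0.211,-0.077,0.06],[0,0,0]],[[-0.211,-0.077,0.11],[0,0,0]],[[-0.211,-0.077,0.148],[0,0,0]],[[-0.211,-0.077,0.148],[0,0,0]],[[-0.211,-0.077,0.148],[0,0,0]]], "hand": 0.065}}

```text
clock: 12.58
tool_pos: [0.4307, -0.2038, 0.0187]
tcp_rot: [[1.0, -0.0, -0.001], [-0.0, -1.0, 0.0], [-0.001, -0.0, -1.0]]
ft_force: [0.5, -0.3, -0.2]
opening: 0.762
grip_force: 0.0
```

Emit:
{"api": "step_arm", "payload": {"increments": [[[0,0,0],[0,0,0]],[[0,0,0],[0,0,0]],[[0,0,0],[0,0,0]],[[0,0,0],[0,0,0]],[[0,0,0],[0,0,0]],[[0,0,-0.02],[0,0,0]],[[0,0,-0.08],[0,0,0]],[[0,0,-0.14],[0,0,0]],[[0,0,-0.2],[0,0,0]],[[0,0,-0.28],[0,0,0]]], "hand": 0.0, "grip_force": 50}}

```text
clock: 13.82
tool_pos: [0.4302, -0.2035, 0.2831]
tcp_rot: [[1.0, 0.0, 0.0], [0.0, -1.0, -0.0], [0.0, 0.0, -1.0]]
ft_force: [1.1, -0.6, -0.8]
opening: 0.315
grip_force: 49.4
```

Emit:
{"api": "step_arm", "payload": {"increments": [[[0,-0.05,0],[0,0,0]],[[0,-0.11,0],[0,0,0]],[[0,-0.17,0],[0,0,0]],[[0.01,-0.23,0],[0,0,0]],[[0.03,-0.285,0],[0,0,0]],[[0.06,-0.335,0],[0,0,0]],[[0.1,-0.376,0.02],[0,0,0]],[[0.15,-0.376,0.05],[0,0,0]],[[0.182,-0.376,0.09],[0,0,0]],[[0.182,-0.376,0.14],[0,0,0]]]}}

```text
clock: 15.08
tool_pos: [0.616, 0.1726, 0.141]
tcp_rot: [[1.0, -0.0, 0.004], [-0.0, -1.0, 0.001], [0.004, -0.001, -1.0]]
ft_force: [-0.1, 0.9, -1.3]
opening: 0.315
grip_force: 49.4
```

```bash
python3 -c "
from h import *
camera('wrist');s=state();print(s['opening'],s['tool_pos']);plan(.612,.173,.027)"
```

```text
0.3149324340209078 [0.60925163 0.17107763 0.13179115]
shift [0.0038, -0.0022, 0.1048] turn [0.15, 0.6, -0.02]
```

Emit:
{"api": "step_arm", "payload": {"increments": [[[0,0,0],[0,0,0]],[[0,0,0.05],[0,0,0]],[[0,0,0.09],[0,0,0]],[[0,0,0.105],[0,0,0]],[[0,0,0.115],[0,0,0]],[[0,0,0.115],[0,0,0]],[[0,0,0.115],[0,0,0]]]}}

```text
clock: 16.0
tool_pos: [0.6143, 0.1725, 0.0279]
tcp_rot: [[1.0, -0.0, 0.003], [-0.0, -1.0, 0.001], [0.003, -0.001, -1.0]]
ft_force: [0.9, 0.7, -0.7]
opening: 0.315
grip_force: 49.4
```

Emit:
{"api": "step_arm", "payload": {"increments": [[[0,0,0],[0,0,0]],[[0,0,0],[0,0,0]],[[0,0,0],[0,0,0]],[[0,0,-0.02],[0,0,0]],[[0,0,-0.08],[0,0,0]],[[0,0,-0.14],[0,0,0]],[[0.0,0,-0.14],[0,0,0]],[[0.0,0,-0.14],[0,0,0]]], "hand": 0.042}}

```text
clock: 17.0
tool_pos: [0.6131, 0.1722, 0.1674]
tcp_rot: [[1.0, -0.0, 0.002], [-0.0, -1.0, 0.0], [0.002, -0.0, -1.0]]
ft_force: [0.0, 0.4, -0.3]
opening: 0.491
grip_force: 0.0
```

```bash
python3 -c "
from h import *
im,P=look();s=state();print(s['tool_pos'],s['opening'],s['clock']);cv2.imwrite('pics/t2.png',im[100:320,120:440])
plan(.424,.302,.14,-10.5);plan(.424,.302,.0195,-10.5)"
```

```text
spoon1 0.71 px 367 177 n 322 hsv [17, 144, 238] ctr [0.636, -0.281] z 0.027 yaw 0.0 size [0.115, 0.046] w(-60..60) [0.019, 0.019, 0.042, 0.046]
spoon1 0.54 px 251 231 n 318 hsv [17, 146, 237] ctr [0.453, 0.092] z 0.021 yaw 1.1 size [0.117, 0.042] w(-60..60) [0.019, 0.02, 0.042, 0.042]
handle1 0.73 px 347 290 n 355 hsv [109, 179, 97] ctr [0.272, -0.218] z 0.02 yaw 11.5 size [0.124, 0.034] w(-60..60) [0.02, 0.033, 0.034, 0.034]
handle1 0.69 px 401 282 n 306 hsv [2, 231, 239] ctr [0.302, -0.395] z 0.021 yaw 38.2 size [0.122, 0.029] w(-60..60) [0.021, 0.029, 0.028, 0.029]
handle1 0.6 px 231 184 n 80 hsv [16, 143, 213] ctr [0.627, 0.162] z 0.026 yaw 1.4 size [0.109, 0.013] w(-60..60) [0.01, 0.013, 0, 0.01]
handle1 0.55 px 297 254 n 266 hsv [29, 255, 245] ctr [0.387, -0.063] z 0.021 yaw 64.4 size [0.118, 0.03] w(-60..60) [0.013, 0.026, 0.03, 0.029]
[0.61135821 0.17181419 0.16406595] 0.4876352807764135 17.15
shift [-0.1873, -0.1302, 0.0246] turn [0.07, 0.2, 10.5]
shift [-0.1869, -0.1303, 0.1451] turn [0.07, 0.2, 10.5]
```

View pics/t2.png

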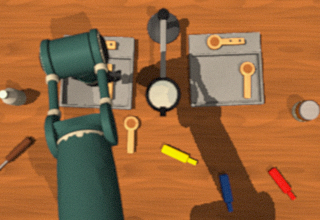

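Emit:
{"api": "step_arm", "payload": {"increments": [[[-0.06,-0.04,0],[0,0,5]],[[-0.12,-0.08,0],[0,0,10.5]],[[-0.16,-0.11,0.02],[0,0,10.5]],[[-0.1875,-0.13,0.025],[0,0,10.5]],[[-0.1875,-0.13,0.025],[0,0,10.5]],[[-0.1875,-0.13,0.025],[0,0,10.5]],[[-0.1875,-0.13,0.025],[0,0,10.5]]], "hand": 0.065}}

```text
clock: 18.02
tool_pos: [0.4263, 0.3017, 0.1409]
tcp_rot: [[0.983, -0.183, 0.0], [-0.183, -0.983, -0.0], [0.0, 0.0, -1.0]]
ft_force: [0.4, 0.2, 0.0]
opening: 0.762
grip_force: 0.0
```

```bash
cat >> h.py <<'E'
def wlook(q,zt=.024):
    k=calibration("wrist");im,d=camera("wrist")
    R=np.array(k["rotation"]);o=np.array(k["origin"])
    for r in regions_of(q,"wrist")[:2]:
        v,u=np.where(r["pixels"])
        D=np.stack([(u-k["cx"])/k["fx"],-(v-k["cy"])/k["fy"],-np.ones(len(u))],-1)@R.T
        W=(o+D*((zt-o[2])/D[:,2])[:,None])[:,:2].astype(np.float32)
        B=cv2.minAreaRect(W);b=cv2.boxPoints(B);e0,e1=b[1]-b[0],b[2]-b[1];e=e0 if np.hypot(*e0)>np.hypot(*e1) else e1
        print("wrist",q,round(r["score"],2),np.round(B[0],3).tolist(),np.round(B[1],3).tolist(),round((np.degrees(np.arctan2(e[1],e[0]))+90)%180-90,1),"box",np.round(r["box"]).tolist())
    return im
E
python3 -c "
from h import *
s=state();print(s['tool_pos'],s['clock'])
im=wlook('handle2');cv2.imwrite('pics/w2.png',im);plan(.424,.302,.0195,-11)"
```

```text
[0.42629195 0.30167272 0.14091347] 18.025
wrist handle2 0.94 [0.437, 0.304] [0.027, 0.118] -10.1 box [252.0, 113.0, 290.0, 267.0]
wrist handle2 0.36 [0.558, 0.451] [0.027, 0.049] -23.1 box [0.0, 20.0, 42.0, 95.0]
shift [-0.0024, 0.0001, 0.1216] turn [-0.0, -0.02, 0.41]
```

View pics/w2.png

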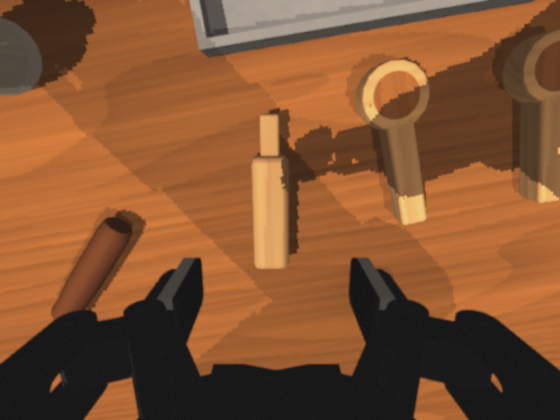

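Emit:
{"api": "step_arm", "payload": {"increments": [[[0.001,-0.003,0.05],[0,0,0]],[[0.001,-0.003,0.1],[0,0,0]],[[0.001,-0.003,0.121],[0,0,0]],[[0.001,-0.003,0.121],[0,0,0]],[[0.001,-0.003,0.121],[0,0,0]]]}}

```text
clock: 18.75
tool_pos: [0.4282, 0.3053, 0.0211]
tcp_rot: [[0.983, -0.183, 0.002], [-0.183, -0.983, 0.001], [0.001, -0.001, -1.0]]
ft_force: [0.4, -0.7, -0.7]
opening: 0.76
grip_force: 0.0
```

Emit:
{"api": "step_arm", "payload": {"increments": [[[0,0,0],[0,0,0]],[[0,0,0],[0,0,0]],[[0,0,0],[0,0,0]],[[0,0,0],[0,0,0]],[[0,0,0],[0,0,0]],[[0,0,-0.02],[0,0,0]],[[0,0,-0.08],[0,0,0]],[[0,0,-0.13],[0,0,0]],[[0,0,-0.13],[0,0,-10.5]],[[0,0,-0.13],[0,0,-10.5]]], "hand": 0.0}}

```text
clock: 20.0
tool_pos: [0.4268, 0.305, 0.1507]
tcp_rot: [[1.0, -0.002, 0.001], [-0.002, -1.0, 0.001], [0.001, -0.001, -1.0]]
ft_force: [-0.5, 0.0, -1.3]
opening: 0.31
grip_force: 50.1
```

```bash
python3 -c "
from h import *
s=state();print(s['tool_pos'],s['opening'],s['grip_force'],s['clock']);plan(.6135,.253,.027,0)"
```

```text
[0.42683701 0.30499501 0.15067513] 0.30965830963118474 50.05834400653839 20.0
shift [0.1866, 0.0517, 0.1238] turn [-0.04, -0.06, -0.1]
```

Emit:
{"api": "step_arm", "payload": {"increments": [[[0.05,0.015,0],[0,0,0]],[[0.11,0.03,0],[0,0,0]],[[0.16,0.045,0],[0,0,0]],[[0.187,0.049,0],[0,0,0]],[[0.187,0.049,0.03],[0,0,0]],[[0.187,0.049,0.08],[0,0,0]],[[0.187,0.049,0.11],[0,0,0]],[[0.187,0.049,0.123],[0,0,0]],[[0.187,0.049,0.123],[0,0,0]],[[0.187,0.049,0.123],[0,0,0]]]}}

```text
clock: 21.25
tool_pos: [0.6125, 0.2555, 0.0271]
tcp_rot: [[1.0, -0.003, -0.003], [-0.003, -1.0, -0.001], [-0.003, 0.001, -1.0]]
ft_force: [-3.7, -1.6, 5.2]
opening: 0.313
grip_force: 51.6
```

Emit:
{"api": "step_arm", "payload": {"increments": [[[0,0,0],[0,0,0]],[[0,0,0],[0,0,0]],[[0,0,0],[0,0,0]],[[0,0,-0.02],[0,0,0]],[[0,0,-0.08],[0,0,0]],[[0,0,-0.14],[0,0,0]],[[-0.03,0.04,-0.18],[0,0,0]],[[-0.06,0.08,-0.18],[0,0,0]],[[-0.1,0.1,-0.18],[0,0,0]],[[-0.1,0.1,-0.18],[0,0,0]]], "hand": 0.042}}

```text
clock: 22.5
tool_pos: [0.5113, 0.1545, 0.208]
tcp_rot: [[1.0, -0.002, -0.0], [-0.002, -1.0, -0.0], [-0.0, 0.0, -1.0]]
ft_force: [-0.1, -0.6, -0.0]
opening: 0.492
grip_force: 0.0
```

```bash
python3 -c "
from h import *
s=state();print(s['tool_pos'],s['opening'],s['grip_force'],s['clock']);
im=wlook('handle2',.03);im=wlook('spoon2');cv2.imwrite('pics/w3.png',im);plan(.455,.201,.12,1)"
```

```text
[0.51129521 0.15453892 0.20801292] 0.49155795934874197 0.0 22.5
wrist handle2 0.95 [0.616, 0.171] [0.028, 0.104] -3.0 box [238.0, 2.0, 273.0, 133.0]
wrist handle2 0.72 [0.615, 0.252] [0.108, 0.032] 0.3 box [136.0, 0.0, 185.0, 138.0]
wrist spoon2 0.74 [0.458, 0.207] [0.046, 0.121] -4.8 box [204.0, 189.0, 248.0, 303.0]
wrist spoon2 0.57 [0.481, 0.1] [0.05, 0.071] -17.1 box [312.0, 189.0, 359.0, 262.0]
shift [-0.0604, -0.0444, 0.0881] turn [-0.04, -0.14, -0.99]
```

View pics/w3.png

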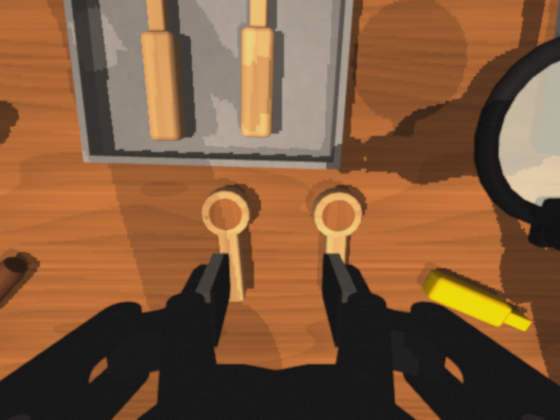

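Emit:
{"api": "step_arm", "payload": {"increments": [[[-0.03,-0.025,0],[0,0,-2]],[[-0.058,-0.047,0.04],[0,0,-4]],[[-0.058,-0.047,0.088],[0,0,-4]],[[-0.058,-0.047,0.088],[0,0,-4]],[[-0.058,-0.047,0.088],[0,0,-4]],[[-0.058,-0.047,0.088],[0,0,-4]]], "hand": 0.065}}

```text
clock: 23.45
tool_pos: [0.4582, 0.2036, 0.1214]
tcp_rot: [[0.998, 0.069, 0.004], [0.069, -0.998, 0.002], [0.004, -0.001, -1.0]]
ft_force: [0.7, -0.7, -0.9]
opening: 0.76
grip_force: 0.0
```

```bash
python3 -c "
from h import *
s=state();print(s['tool_pos'],s['clock']);
im=wlook('spoon2');cv2.imwrite('pics/w4.png',im);plan(.455,.201,.0195,4)"
```

```text
[0.45823934 0.20361983 0.12143793] 23.45
wrist spoon2 0.8 [0.457, 0.105] [0.054, 0.113] -9.1 box [392.0, 146.0, 468.0, 305.0]
shift [-0.0032, 0.0023, 0.1015] turn [-0.06, -0.2, -0.03]
```

View pics/w4.png

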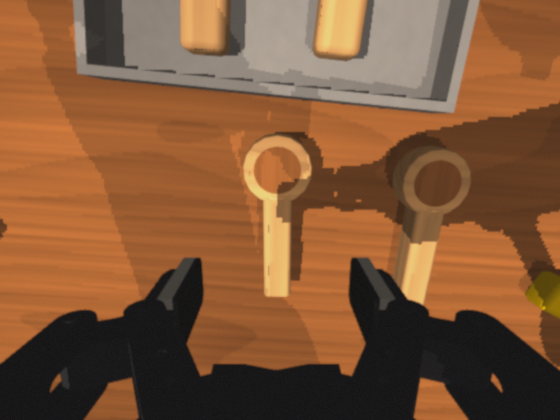

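Emit:
{"api": "step_arm", "payload": {"increments": [[[0,0,0.05],[0,0,0]],[[0,0,0.09],[0,0,0]],[[0,0,0.1],[0,0,0]],[[0,0,0.1],[0,0,0]],[[0,0,0.1],[0,0,0]]]}}

```text
clock: 24.18
tool_pos: [0.4577, 0.2036, 0.0209]
tcp_rot: [[0.998, 0.07, 0.003], [0.07, -0.998, 0.001], [0.003, -0.001, -1.0]]
ft_force: [0.8, -0.0, -0.4]
opening: 0.757
grip_force: 0.0
```

Emit:
{"api": "step_arm", "payload": {"increments": [[[0,0,0],[0,0,0]],[[0,0,0],[0,0,0]],[[0,0,0],[0,0,0]],[[0,0,0],[0,0,0]],[[0,0,0],[0,0,0]],[[0,0,-0.02],[0,0,0]],[[0,0,-0.08],[0,0,0]],[[0,0,-0.14],[0,0,0]],[[0,0,-0.2],[0,0,0]],[[0,0,-0.26],[0,0,0]]], "hand": 0.0}}

```text
clock: 25.42
tool_pos: [0.4552, 0.2027, 0.2805]
tcp_rot: [[0.998, 0.07, -0.001], [0.07, -0.998, -0.0], [-0.001, 0.0, -1.0]]
ft_force: [2.2, -0.0, -0.7]
opening: 0.221
grip_force: 49.0
```

```bash
python3 -c "
from h import *
s=state();print(s['tool_pos'],s['opening'],s['grip_force'],s['clock']);plan(.43,.12,.29,0);plan(.637,-.215,.14,0);plan(.637,-.215,.027,0)"
```

```text
[0.45516935 0.20269116 0.2804636 ] 0.22140204651906004 48.98895263671875 25.425
shift [-0.0309, 0.0807, -0.0095] turn [0.01, 0.03, 4.0]
shift [0.1523, 0.4293, 0.1405] turn [0.01, 0.03, 4.0]
shift [0.1524, 0.4293, 0.2535] turn [0.01, 0.03, 4.0]
```

Emit:
{"api": "step_arm", "payload": {"increments": [[[-0.02,0.04,-0.01],[0,0,4]],[[-0.03,0.09,-0.01],[0,0,4]],[[-0.035,0.15,-0.01],[0,0,4]],[[-0.039,0.21,-0.01],[0,0,4]],[[-0.04,0.27,-0.01],[0,0,4]],[[-0.03,0.33,-0.01],[0,0,4]],[[0.01,0.375,-0.01],[0,0,4]],[[0.06,0.41,0.01],[0,0,4]],[[0.11,0.429,0.04],[0,0,4]],[[0.152,0.429,0.08],[0,0,4]]]}}

```text
clock: 26.68
tool_pos: [0.6396, -0.2166, 0.1984]
tcp_rot: [[1.0, -0.002, 0.002], [-0.002, -1.0, -0.001], [0.002, 0.001, -1.0]]
ft_force: [0.2, 0.4, -0.4]
opening: 0.22
grip_force: 49.1
```

Emit:
{"api": "step_arm", "payload": {"increments": [[[0,0,0],[0,0,0]],[[0,0,0],[0,0,0]],[[0,0,0.03],[0,0,0]],[[0,0,0.03],[0,0,0]]]}}

```text
clock: 27.18
tool_pos: [0.6354, -0.214, 0.169]
tcp_rot: [[1.0, -0.0, -0.002], [-0.0, -1.0, 0.001], [-0.002, -0.001, -1.0]]
ft_force: [0.5, 0.1, 0.2]
opening: 0.218
grip_force: 49.1
```

```bash
python3 -c "
from h import *
s=state();print(s['tool_pos'],s['opening'],s['grip_force'],s['clock']);plan(.637,-.215,.027,0)"
```

```text
[ 0.63542589 -0.2140296   0.16903291] 0.21792605789703776 49.08974468708038 27.175
shift [0.0018, 0.001, 0.142] turn [-0.03, 0.11, -0.01]
```

Emit:
{"api": "step_arm", "payload": {"increments": [[[0,0,0.05],[0,0,0]],[[0,0,0.1],[0,0,0]],[[0,0,0.13],[0,0,0]],[[0,0,0.142],[0,0,0]],[[0,0,0.142],[0,0,0]],[[0,0,0.142],[0,0,0]]]}}

```text
clock: 27.92
tool_pos: [0.6392, -0.2152, 0.0298]
tcp_rot: [[1.0, -0.0, 0.004], [-0.0, -1.0, -0.002], [0.004, 0.002, -1.0]]
ft_force: [0.1, -0.1, -0.2]
opening: 0.217
grip_force: 49.1
```

Emit:
{"api": "step_arm", "payload": {"increments": [[[0,0,0],[0,0,0]],[[0,0,0],[0,0,0]],[[0,0,0],[0,0,0]],[[0,0,-0.02],[0,0,0]],[[0,0,-0.08],[0,0,0]],[[0,0,-0.14],[0,0,0]],[[0,0,-0.2],[0,0,0]],[[0,0,-0.26],[0,0,0]],[[0,0,-0.27],[0,0,0]],[[0,0,-0.27],[0,0,0]]], "hand": 0.034}}

```text
clock: 29.18
tool_pos: [0.6378, -0.2146, 0.2993]
tcp_rot: [[1.0, -0.0, 0.003], [-0.0, -1.0, -0.001], [0.003, 0.001, -1.0]]
ft_force: [-0.4, 0.1, -0.2]
opening: 0.397
grip_force: 0.0
```

```bash
python3 -c "
from h import *
im,P=look();s=state();print(s['tool_pos'],s['opening'],s['clock']);wlook('spoon1',.03)
plan(.43,-.2,.295);plan(.43,.09,.295);plan(.453,.095,.12)"
```

```text
spoon1 0.65 px 251 231 n 305 hsv [15, 153, 221] ctr [0.453, 0.092] z 0.021 yaw 1.1 size [0.117, 0.042] w(-60..60) [0.016, 0.02, 0.039, 0.042]
spoon1 0.64 px 346 174 n 205 hsv [16, 146, 222] ctr [0.642, -0.205] z 0.027 yaw -19.1 size [0.044, 0.085] w(-60..60) [0.009, 0.02, 0.044, 0.042]
spoon1 0.6 px 367 184 n 202 hsv [18, 141, 245] ctr [0.621, -0.283] z 0.027 yaw -7.2 size [0.027, 0.094] w(-60..60) [0.021, 0.023, 0.022, 0.025]
handle1 0.87 px 204 184 n 298 hsv [19, 135, 244] ctr [0.62, 0.252] z 0.026 yaw 1.6 size [0.119, 0.029] w(-60..60) [0.029, 0.029, 0.026, 0.02]
handle1 0.7 px 297 254 n 256 hsv [29, 255, 245] ctr [0.387, -0.062] z 0.021 yaw 64.4 size [0.117, 0.027] w(-60..60) [0.013, 0.024, 0.026, 0.027]
handle1 0.5 px 229 184 n 288 hsv [19, 135, 245] ctr [0.62, 0.17] z 0.026 yaw 1.3 size [0.115, 0.029] w(-60..60) [0.029, 0.029, 0.026, 0.02]
handle1 0.39 px 429 210 n 312 hsv [13, 46, 100] ctr [0.534, -0.467] z 0.072 yaw 0.8 size [0.066, 0.056] w(-60..60) [0.009, 0.056, 0.056, 0.006]
[ 0.63611271 -0.21397856  0.29432013] 0.39806024343396806 29.325
wrist spoon1 0.82 [0.637, -0.281] [0.048, 0.118] -0.0 box [314.0, 121.0, 356.0, 223.0]
wrist spoon1 0.73 [0.638, -0.216] [0.122, 0.046] 0.9 box [262.0, 121.0, 298.0, 228.0]
shift [-0.2062, -0.014, 0.0] turn [-0.1, 0.25, -0.0]
shift [-0.2062, -0.304, 0.0005] turn [-0.1, 0.25, -0.0]
shift [-0.1825, -0.3087, 0.1754] turn [-0.1, 0.25, -0.0]
```

Emit:
{"api": "step_arm", "payload": {"increments": [[[-0.055,-0.005,0],[0,0,0]],[[-0.11,-0.015,0],[0,0,0]],[[-0.16,-0.035,0],[0,0,0]],[[-0.195,-0.075,0],[0,0,0]],[[-0.206,-0.13,0],[0,0,0]],[[-0.206,-0.19,0],[0,0,0]],[[-0.206,-0.25,0],[0,0,0]],[[-0.19,-0.3,0.01],[0,0,0]],[[-0.183,-0.309,0.06],[0,0,0]],[[-0.183,-0.309,0.12],[0,0,0]]], "hand": 0.065}}

```text
clock: 30.68
tool_pos: [0.4553, 0.0961, 0.176]
tcp_rot: [[1.0, 0.003, 0.002], [0.003, -1.0, 0.0], [0.002, -0.0, -1.0]]
ft_force: [0.1, -0.6, -0.3]
opening: 0.761
grip_force: 0.0
```

Emit:
{"api": "step_arm", "payload": {"increments": [[[0,0,0.05],[0,0,0]],[[0,0,0.055],[0,0,0]],[[0,0,0.055],[0,0,0]],[[0,0,0.055],[0,0,0]]]}}

```text
clock: 31.18
tool_pos: [0.4565, 0.0948, 0.1245]
tcp_rot: [[1.0, -0.0, 0.004], [-0.0, -1.0, 0.001], [0.004, -0.001, -1.0]]
ft_force: [-0.2, -0.5, -0.2]
opening: 0.76
grip_force: 0.0
```

```bash
python3 -c "
from h import *
s=state();print(s['tool_pos'],s['clock']);
im=wlook('spoon2');cv2.imwrite('pics/w5.png',im);plan(.453,.095,.0205)"
```

```text
[0.45652471 0.09480176 0.1245341 ] 31.175
shift [-0.0038, -0.0002, 0.1038] turn [-0.04, -0.25, -0.01]
```

View pics/w5.png

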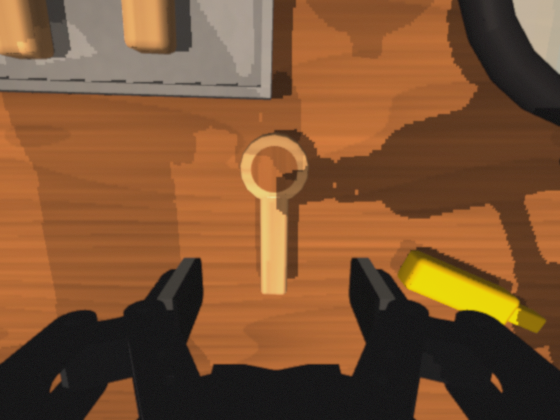

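Emit:
{"api": "step_arm", "payload": {"increments": [[[0,0,0.05],[0,0,0]],[[0,0,0.09],[0,0,0]],[[0,0,0.103],[0,0,0]],[[0,0,0.103],[0,0,0]],[[0,0,0.103],[0,0,0]]]}}

```text
clock: 31.9
tool_pos: [0.4562, 0.0949, 0.0208]
tcp_rot: [[1.0, -0.0, 0.003], [-0.0, -1.0, 0.001], [0.003, -0.001, -1.0]]
ft_force: [-0.3, 0.3, -0.4]
opening: 0.757
grip_force: 0.0
```

Emit:
{"api": "step_arm", "payload": {"increments": [[[0,0,0],[0,0,0]],[[0,0,0],[0,0,0]],[[0,0,0],[0,0,0]],[[0,0,0],[0,0,0]],[[0,0,0],[0,0,0]],[[0,0,-0.02],[0,0,0]],[[0,0,-0.08],[0,0,0]],[[0,0,-0.14],[0,0,0]],[[0,0,-0.2],[0,0,0]],[[0,0,-0.26],[0,0,0]]], "hand": 0.0}}

```text
clock: 33.15
tool_pos: [0.4537, 0.0945, 0.2805]
tcp_rot: [[1.0, -0.0, -0.0], [-0.0, -1.0, -0.0], [-0.0, 0.0, -1.0]]
ft_force: [1.3, -0.3, -0.8]
opening: 0.22
grip_force: 49.0
```

```bash
python3 -c "
from h import *
s=state();print(s['tool_pos'],s['opening'],s['grip_force'],s['clock']);plan(.43,-.15,.29,0);plan(.634,-.149,.14,0)"
```

```text
[0.45368696 0.09447508 0.28053236] 0.22026397601369282 48.977766036987305 33.15
shift [-0.0237, 0.2445, -0.0094] turn [0.0, 0.02, -0.0]
shift [0.1804, 0.2435, 0.1405] turn [0.0, 0.02, -0.0]
```

Emit:
{"api": "step_arm", "payload": {"increments": [[[-0.02,0.05,-0.01],[0,0,0]],[[-0.024,0.11,-0.01],[0,0,0]],[[-0.024,0.17,-0.01],[0,0,0]],[[-0.01,0.225,-0.01],[0,0,0]],[[0.03,0.2435,-0.01],[0,0,0]],[[0.09,0.2435,-0.01],[0,0,0]],[[0.145,0.2435,0.0],[0,0,0]],[[0.18,0.2435,0.04],[0,0,0]],[[0.18,0.2435,0.1],[0,0,0]],[[0.18,0.2435,0.11],[0,0,0]]]}}

```text
clock: 34.4
tool_pos: [0.6301, -0.1476, 0.1622]
tcp_rot: [[1.0, 0.0, -0.012], [0.0, -1.0, 0.003], [-0.012, -0.003, -1.0]]
ft_force: [-0.9, 0.1, -0.5]
opening: 0.223
grip_force: 49.1
```

Emit:
{"api": "step_arm", "payload": {"increments": [[[0,0,0],[0,0,0]],[[0,0,0],[0,0,0]],[[0,0,0],[0,0,0]]]}}

```text
clock: 34.78
tool_pos: [0.6359, -0.1495, 0.1723]
tcp_rot: [[1.0, -0.0, 0.005], [-0.0, -1.0, -0.001], [0.005, 0.001, -1.0]]
ft_force: [-0.1, 0.3, -0.6]
opening: 0.221
grip_force: 49.1
```

```bash
python3 -c "
from h import *
s=state();print(s['tool_pos'],s['opening'],s['grip_force'],s['clock']);plan(.634,-.149,.027,0)"
```

```text
[ 0.63586395 -0.14947288  0.17233277] 0.22073134985890722 49.13811206817627 34.775
shift [-0.0026, -0.0007, 0.1453] turn [0.08, -0.29, -0.01]
```

Emit:
{"api": "step_arm", "payload": {"increments": [[[0,0,0.05],[0,0,0]],[[0,0,0.1],[0,0,0]],[[0,0,0.13],[0,0,0]],[[0,0,0.143],[0,0,0]],[[0,0,0.143],[0,0,0]],[[0,0,0.143],[0,0,0]]]}}

```text
clock: 35.52
tool_pos: [0.636, -0.1494, 0.028]
tcp_rot: [[1.0, -0.0, 0.003], [-0.0, -1.0, -0.001], [0.004, 0.001, -1.0]]
ft_force: [-0.0, -0.3, -0.8]
opening: 0.221
grip_force: 49.8
```

Emit:
{"api": "step_arm", "payload": {"increments": [[[0,0,0],[0,0,0]],[[0,0,0],[0,0,0]],[[0,0,0],[0,0,0]],[[0,0,-0.02],[0,0,0]],[[0,0,-0.08],[0,0,0]],[[0,0,-0.14],[0,0,0]],[[0,0,-0.2],[0,0,0]],[[-0.05,0,-0.26],[0,0,0]],[[-0.11,0,-0.27],[0,0,0]],[[-0.17,0,-0.27],[0,0,0]]], "hand": 0.034}}

```text
clock: 36.78
tool_pos: [0.4721, -0.1493, 0.2999]
tcp_rot: [[1.0, 0.001, 0.006], [0.001, -1.0, -0.003], [0.006, 0.003, -1.0]]
ft_force: [-0.2, -2.0, 0.5]
opening: 0.395
grip_force: 0.0
```

Emit:
{"api": "step_arm", "payload": {"increments": [[[-0.04,-0.05,0],[0,0,0]],[[-0.06,-0.11,0],[0,0,0]],[[-0.06,-0.143,0],[0,0,0]],[[-0.06,-0.143,0],[0,0,0]],[[-0.06,-0.143,0],[0,0,0]]], "hand": 0.0854}}

```text
clock: 37.4
tool_pos: [0.4125, -0.0063, 0.2966]
tcp_rot: [[1.0, 0.001, 0.002], [0.001, -1.0, -0.001], [0.002, 0.001, -1.0]]
ft_force: [-0.3, -0.2, 0.4]
opening: 0.998
grip_force: 0.0
```

```bash
python3 -c "
from h import *
im,P=look();cv2.imwrite('pics/t3.png',cv2.resize(im[90:270,110:450],None,fx=2.2,fy=2.2,interpolation=3))
for q,z in(('pivot',.147),('lens',.147),('grip',.21)):
  for r in landmark_of(q,'top')[:1]: print(q,round(r['score'],2),np.round(backproj('top',*r['xy'],z=z),4))
Q=P.reshape(-1,3);q=Q[(np.hypot(Q[:,0]-.519,Q[:,1]+.007)<.03)&(Q[:,2]>.195)&(Q[:,2]<.23)];print(len(q),np.median(q,0) if len(q) else 0)
for r in regions_of('spoon_tray_mid','top')[:1]:print(r['box'])
s=state();print(s['tool_pos'],s['clock'])"
```

```text
spoon1 0.83 px 367 177 n 331 hsv [16, 147, 230] ctr [0.634, -0.281] z 0.027 yaw 0.0 size [0.118, 0.046] w(-60..60) [0.019, 0.02, 0.046, 0.046]
spoon1 0.73 px 347 177 n 317 hsv [16, 146, 226] ctr [0.636, -0.215] z 0.027 yaw 0.1 size [0.118, 0.042] w(-60..60) [0.019, 0.02, 0.042, 0.042]
handle1 0.77 px 401 282 n 292 hsv [1, 233, 232] ctr [0.303, -0.395] z 0.021 yaw 37.1 size [0.119, 0.029] w(-60..60) [0.019, 0.029, 0.029, 0.028]
handle1 0.73 px 204 183 n 306 hsv [18, 139, 238] ctr [0.62, 0.252] z 0.026 yaw 1.6 size [0.119, 0.029] w(-60..60) [0.029, 0.029, 0.026, 0.02]
handle1 0.59 px 229 185 n 306 hsv [16, 148, 224] ctr [0.621, 0.171] z 0.026 yaw 1.3 size [0.118, 0.033] w(-60..60) [0.033, 0.029, 0.026, 0.016]
handle1 0.52 px 347 291 n 285 hsv [109, 193, 177] ctr [0.271, -0.218] z 0.021 yaw 11.6 size [0.12, 0.029] w(-60..60) [0.018, 0.029, 0.028, 0.027]
handle1 0.22 px 133 196 n 343 hsv [18, 60, 107] ctr [0.565, 0.459] z 0.083 yaw 79.5 size [0.085, 0.048] w(-60..60) [0.035, 0.048, 0.048, 0.026]
pivot 0.6 [ 0.8142 -0.0073  0.147 ]
lens 0.57 [ 0.5742 -0.0095  0.147 ]
grip 0.6 [ 0.5127 -0.0121  0.21  ]
32 [ 0.51639925 -0.00841115  0.20683671]
[309.9, 131.0, 382.1, 209.2]
[ 0.41237709 -0.00655204  0.29541531] 37.75
```

View pics/t3.png

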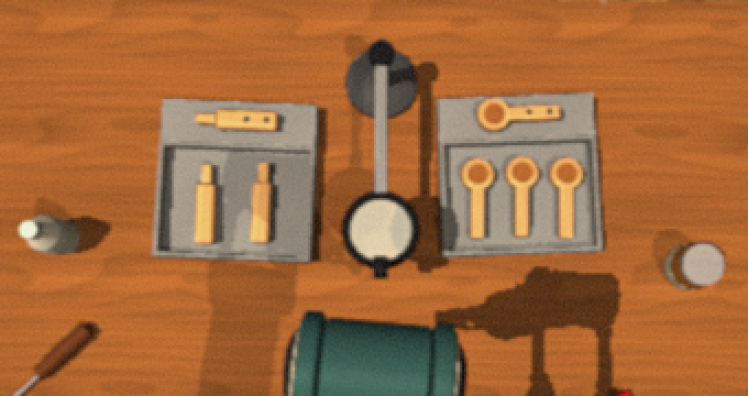

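```bash
cat > t2.py <<'E'
from h import *
im,d=camera("top");P=cloud("top",d)
hsv=cv2.cvtColor(im,cv2.COLOR_BGR2HSV)
m=np.zeros(d.shape,bool);m[125:215,300:392]=1
m&=(hsv[...,1]<70)
n,l,s,c=cv2.connectedComponentsWithStats(m.astype(np.uint8));i=1+np.argmax(s[1:,4])
W=np.array([backproj("top",a,b,z=.031)[:2] for b,a in zip(*np.where(l==i))],np.float32)
R=cv2.minAreaRect(W);print(np.round(R[0],4),np.round(R[1],3),R[2])
mid=np.array(R[0])-.032*np.array([np.cos(.052),np.sin(.052)]);print("mid",mid)
for r in landmark_of("spoon_tray_mid","top")[:1]:print("net",backproj("top",*r["xy"],z=.006))
p=np.array([.8143,-.0068]);v=p-mid;th=np.arctan2(v[1],v[0]);print(th,"grip target",p-.2955*np.array([np.cos(th),np.sin(th)]))
E
python3 t2.py
```

```text
[ 0.6688 -0.2102] [0.235 0.234] 3.0044338703155518
mid [ 0.6368206  -0.21185668]
net [ 0.63540956 -0.20919072  0.006     ]
0.8573643205707825 grip target [ 0.62091516 -0.23023355]
```

Emit:
{"api": "step_arm", "payload": {"increments": [[[0.055,0.001,0],[0,0,0]],[[0.105,0.002,0],[0,0,0]],[[0.105,0.002,0.0],[0,0,0]],[[0.105,0.002,0.05],[0,0,0]],[[0.105,0.002,0.103],[0,0,0]],[[0.105,0.002,0.103],[0,0,0]],[[0.105,0.002,0.103],[0,0,0]]], "hand": 0.0854}}

```text
clock: 38.72
tool_pos: [0.5178, -0.008, 0.1945]
tcp_rot: [[1.0, -0.0, 0.002], [-0.0, -1.0, -0.0], [0.002, 0.0, -1.0]]
ft_force: [0.0, 0.2, 0.6]
opening: 1.002
grip_force: 0.0
```

Emit:
{"api": "step_arm", "payload": {"increments": [[[0,0,0],[0,0,0]],[[0,0,0],[0,0,0]],[[0,0,0],[0,0,0]],[[0,0,0],[0,0,0]],[[0,0,0],[0,0,0]],[[0,0,0],[0,0,0]]], "hand": 0.0, "grip_force": 40}}

```text
clock: 39.48
tool_pos: [0.5176, -0.0079, 0.1933]
tcp_rot: [[1.0, -0.0, 0.001], [-0.0, -1.0, -0.0], [0.001, 0.0, -1.0]]
ft_force: [-2.1, 0.2, 5.2]
opening: 0.197
grip_force: 38.9
```

```bash
python3 -c "
from h import *
arc(.86,16,(.8143,-.0068))" | sed 's/np.float64(\([^)]*\))/\1/g'
```

```text
r 0.2966902940654676 th 0.0037731007312164543
[0.0, 0.016],[0.002, 0.032],[0.004, 0.047],[0.007, 0.063],[0.011, 0.078],[0.016, 0.094],[0.021, 0.108],[0.027, 0.123],[0.034, 0.137],[0.042, 0.151],[0.051, 0.165],[0.06, 0.177],[0.07, 0.19],[0.08, 0.202],[0.091, 0.213],[0.103, 0.224],
```

Emit:
{"api": "step_arm", "payload": {"increments": [[[0,0.016,0],[0,0,0]],[[0.002,0.032,0],[0,0,0]],[[0.004,0.047,0],[0,0,0]],[[0.007,0.063,0],[0,0,0]],[[0.011,0.078,0],[0,0,0]],[[0.016,0.094,0],[0,0,0]],[[0.021,0.108,0],[0,0,0]],[[0.027,0.123,0],[0,0,0]]]}}

```text
clock: 40.48
tool_pos: [0.5443, -0.1317, 0.1932]
tcp_rot: [[1.0, 0.0, -0.0], [0.0, -1.0, 0.0], [-0.0, -0.0, -1.0]]
ft_force: [0.0, 2.0, 5.5]
opening: 0.196
grip_force: 39.4
```

Emit:
{"api": "step_arm", "payload": {"increments": [[[0.007,0.014,0],[0,0,0]],[[0.015,0.028,0],[0,0,0]],[[0.024,0.042,0],[0,0,0]],[[0.033,0.054,0],[0,0,0]],[[0.043,0.067,0],[0,0,0]],[[0.053,0.079,0],[0,0,0]],[[0.064,0.09,0],[0,0,0]],[[0.076,0.1,0],[0,0,0]],[[0.076,0.1,0],[0,0,0]],[[0.076,0.1,0],[0,0,0]]]}}

```text
clock: 41.72
tool_pos: [0.6207, -0.2317, 0.1931]
tcp_rot: [[1.0, -0.001, 0.001], [-0.001, -1.0, -0.001], [0.001, 0.001, -1.0]]
ft_force: [0.3, -1.3, 4.7]
opening: 0.199
grip_force: 40.0
```

Emit:
{"api": "step_arm", "payload": {"increments": [[[0,0,0],[0,0,0]],[[0,0,0],[0,0,0]],[[0,0,0],[0,0,0]],[[0,0,0],[0,0,0]],[[0,0,-0.04],[0,0,0]],[[0,0,-0.1],[0,0,0]],[[-0.06,0,-0.13],[0,0,0]],[[-0.12,0,-0.13],[0,0,0]],[[-0.17,0,-0.13],[0,0,0]],[[-0.2,0,-0.13],[0,0,0]]], "hand": 0.0854}}

```text
clock: 42.98
tool_pos: [0.418, -0.2306, 0.3229]
tcp_rot: [[1.0, -0.001, 0.0], [-0.001, -1.0, -0.001], [0.0, 0.001, -1.0]]
ft_force: [0.4, -0.0, 0.0]
opening: 0.997
grip_force: 0.0
```

Emit:
{"api": "step_arm", "payload": {"increments": [[[0,-0.06,0],[0,0,0]],[[0,-0.12,0],[0,0,0]],[[0,-0.17,0],[0,0,0]],[[0,-0.17,0],[0,0,0]],[[0,-0.17,0],[0,0,0]]]}}

```text
clock: 43.6
tool_pos: [0.4203, -0.0611, 0.3228]
tcp_rot: [[1.0, 0.001, 0.0], [0.001, -1.0, -0.001], [0.0, 0.001, -1.0]]
ft_force: [-0.1, 0.4, -0.3]
opening: 1.001
grip_force: 0.0
```

```bash
python3 -c "
from h import *
im,P=look();cv2.imwrite('pics/t4.png',cv2.resize(im[90:270,110:450],None,fx=2.2,fy=2.2,interpolation=3))
mid=np.array([.6368,-.2119]);p=np.array([.8143,-.0068])
Q=P.reshape(-1,3);q=Q[(np.hypot(Q[:,0]-.62,Q[:,1]+.231)<.04)&(Q[:,2]>.19)&(Q[:,2]<.23)];g=np.median(q,0)[:2];print('peg',len(q),g)
L={'peg':g}
for k,z in(('lens',.147),('grip',.21)):
  for r in landmark_of(k,'top')[:1]: L[k]=backproj('top',*r['xy'],z=z)[:2]
for k,x in L.items():
  e=(p-x)/np.linalg.norm(p-x);l=p-.24*e;print(k,x,'y off',np.cross(e,mid-l),'x',e@(mid-l))
s=state();print(s['tool_pos'],s['clock'])" 2>&1 | grep -v Warn
```

```text
spoon1 0.83 px 326 180 n 274 hsv [17, 144, 215] ctr [0.63, -0.147] z 0.027 yaw 8.8 size [0.121, 0.033] w(-60..60) [0.025, 0.024, 0.029, 0.029]
spoon1 0.65 px 368 179 n 271 hsv [15, 150, 178] ctr [0.634, -0.281] z 0.028 yaw -8.5 size [0.035, 0.118] w(-60..60) [0.023, 0.024, 0.029, 0.035]
handle1 0.75 px 204 184 n 288 hsv [18, 139, 239] ctr [0.622, 0.25] z 0.026 yaw 1.6 size [0.115, 0.033] w(-60..60) [0.029, 0.033, 0.029, 0.013]
handle1 0.74 px 401 282 n 311 hsv [2, 229, 128] ctr [0.303, -0.395] z 0.021 yaw 40.1 size [0.119, 0.032] w(-60..60) [0.016, 0.03, 0.032, 0.031]
handle1 0.7 px 229 183 n 256 hsv [16, 150, 227] ctr [0.621, 0.168] z 0.027 yaw 1.3 size [0.112, 0.026] w(-60..60) [0.023, 0.026, 0.026, 0.013]
handle1 0.61 px 350 300 n 100 hsv [109, 192, 180] ctr [0.248, -0.226] z 0.02 yaw 0.1 size [0.066, 0.016] w(-60..60) [0.01, 0.016, 0.016, 0.006]
peg 41 [ 0.62166589 -0.23163874]
peg [ 0.62166589 -0.23163874] y off 0.0013497283561703637 x -0.031238710794319606
lens [ 0.66714835 -0.1963767 ] y off 0.014455310856246163 x -0.030856611490377484
grip [ 0.6280646  -0.24426699] y off 0.013100414838332304 x -0.030925523218215078
[ 0.42033537 -0.06198171  0.32249533] 43.85
```

View pics/t4.png

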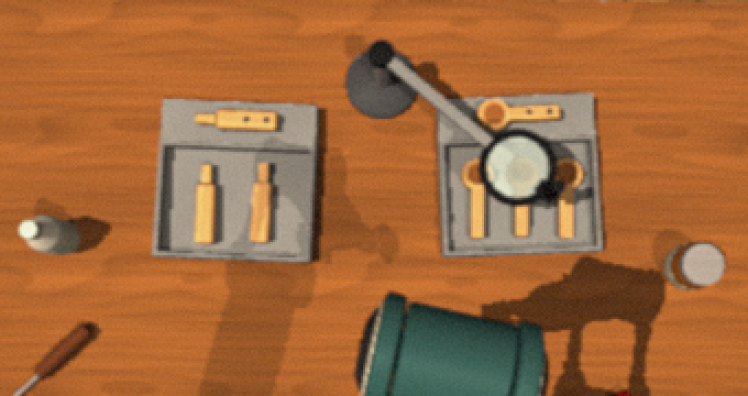

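```bash
python3 -c "
from h import *
print(close_job())"
```

```text
the job is handed in; nothing more can be done
None
```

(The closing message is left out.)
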